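# Park the try square in its sloping rack

## Task

Put the loose try square away in the empty slot of the sloping wooden rack, lying the same way as the square that is already parked beside it: pick it up, slide its steel blade into the slot, and press it gently past the spring in the slot until its wooden stock sits flush against the face of the rack. Do not force it, and leave the other things on the bench where they are.

Things in the scene. Friction and masses are not known exactly. Their poses are not given: they have to be found in the camera images.
- square: loose try square, 0.17 kg, on the bench, level or drooping 3 degrees at the tip. Walnut stock x -69..-45, y -42..42, z 0..14 mm. Steel blade 2 mm thick (z 6..8), y -42..-18, from the stock at x -45 to its tip at x 69. Origin: middle of the outline, underside; x along the blade to its tip, y along the stock away from the blade, z up. Grip the bare stock (y -18..42) across its 24 mm
- square_tip (a point): middle of the free end of the loose square's blade, at (69, -30, 7) mm in the square's frame; axes as the square's
- square_seat (a point): where the blade leaves the loose square's stock: (-45, -30, 7) mm in its frame, the middle of the blade on the inner face of the stock; axes as the square's
- rack: wooden rack, fixed on the bench: base board 138 x 198 mm, wedge-shaped cheeks, and on them the sloping bed; about 120 mm high at its front, where the slots are. Steel shelving and a cabinet stand close behind the bench's far edge. Origin: underside, near the middle of the base; x the level direction in which blades go in, z up
- rack_bed: sloping bed of the rack, boards with two slots between them. Origin: centre of the mouth of the EMPTY slot, on the bed's front face, 98 mm over the bench. x points into the slot, 30 degrees down from level; y across the bed, left as one looks into the slot; z at right angles to the bed, up. The bed spans y -119..79, its front face ends at z = 11.5 mm. Blade thickness lies along z
- slot_mouth (a point): centre of the empty slot's mouth (the bed's origin, bed's axes). The slot is 3.6 mm high (z -1.8..1.8), 26.4 mm wide (y -13.2..13.2), 124 mm deep, open at the far end. Its mouth is bevelled over the first 8 mm, widened by 3 mm above and below and 3.8 mm to each side. When the square is home, square_seat is here within the slot's play (about 1 mm lower) and its axes lie along the bed's
- ledge (a point): on the ledge that the bed's bottom board forms before the front face, below the empty slot: top at bed z = -7.5, bed x -46..0 mm, its front edge bevelled 3 mm over 8 mm. The stock slides on to it, lies on it when home, and stops against the front face (bed x = 0). A finger on the stock's blade side is in the way of the last 20 mm: let go before and push from behind
- spring_ball (a point): spring plunger in the empty slot, brass body standing 11 mm out of the top board at bed x = 98 mm (this point: its top). Inside, a 12 mm steel ball on a spring presses on the blade from above. The blade's tip meets it when the stock is still about 18 mm from the front face; from there to the end it takes a steady push of about 4 to 9 N along bed x
- parked_square: identical try square, already home in the other slot at bed y = -100 mm, held fast; its stock covers bed x -24..0, y -112..-28 mm. Frame as square
- wax_block: cream block of wax, 58 x 78 x 38 mm, origin under its middle; leave it
- sanding_block: cork sanding block, 55 x 95 x 28 mm, origin under its middle; leave it
- black_can: black can, 58 mm across, 84 mm high, origin under its middle; leave it
- tape_measure: grey tape measure, 32 x 70 x 64 mm, origin under its middle; leave it

How it is judged:
By the outcome, as a careful person would: the job done as asked, in the order asked, and still so for the second after the job is handed in, with the robot touching nothing.
It also fails if it takes over 58 s, if anything falls off the work surface, if the arm or the gripper's body presses on something with over 40 N, if the wrist force passes 120 N, or if a joint passes its speed limit or range.

## Robot

A 6-joint arm with a two-finger parallel gripper is mounted at the origin on the work surface; the furniture and walls round the work are solid. World frame = base frame: x ahead of the robot, y to its left, z up, the work surface at z = 0. Lengths are in m, angles in rad, forces in N, time in s.
With the tool pointing down it reaches from about 0.275 to 0.75 m from the base axis. Payload 10.2 kg.
Tool frame: the origin (TCP) lies at the very end of the fingers, on their centre line; the grasp point (between the pads) lies 19 mm behind it (ctrl.pinch_z is the distance from the TCP to the grasp point, in m); z points along the fingers, y is the line along which they close (so a half turn about z gives the same grasp; the last joint's range is limited). The gripper opens to 88 mm and grips with 3 to 60 N. Pads are 18 mm wide; open, the fingers measure 123 mm over their backs; the gripper's body (75 mm by 187 mm) begins 45 mm behind the grasp point.
Start: joints at [0.922, 0.313, 1.498, -0, 1.331, -0.223], TCP at [0.217, 0.478, 0.214] pointing down, gripper open.
Joint ranges: [-2.94, 2.94], [-0.97, 2.17], [0.19, 2.56], [-1.23, 4.37], [0.02, 3.11], [-2.88, 2.88]. Speed limits (rad/s): [2.39, 2.39, 3.01, 3.14, 3.14, 3.14].

## Interface

Orientations are given as [roll, pitch, yaw] about the fixed x, y, z axes, in that order (R = Rz(yaw) Ry(pitch) Rx(roll)).
In Python, from plant import ctrl gives the robot as it stands.
- The arm moves only by the shell command python3 drive.py 'ROWS' [OPENING]. ROWS is a JSON object whose key "steps" holds a list of rows, 1 to 20 of them, each of 6 numbers: dx, dy, dz in m, then a rotation vector rx, ry, rz in rad; each row is the pose to reach, as a shift and turn from the pose commanded when the command began, along the tool's axes at that moment; what a row does not reach only later rows make up. A row lasts 1/12 s, in which the tool goes at most 0.0417 m and 0.125 rad, less where a joint would pass 70% of its speed; a pose out of reach is approached as far as the arm can. OPENING is the finger opening in m, set as the command begins (- or left out keeps the last). The fingers move at their own pace and stop on an object; the grip force is fixed at half the most. Time passes only in rows, so rows that do not move let the fingers close. It prints the time, the measured TCP pose, the force, the opening and the grip force at its end. Input that does not fit is refused with a message, and nothing moves.
- ctrl.observe(): the state, without advancing time (a new reading comes with each control period).
- ctrl.grab_frame(name): name is "scene" or "top" or "wrist"; returns the picture (420x560x3 uint8, blue, green, red); there is no depth.
- ctrl.camera_model(name): a dict with "camera_matrix" (3x3 intrinsics, pixels), "origin" and "attitude" of the camera in the world. Camera axes: x right, y up, looking along -z (the intrinsics and any distortion apply to the point x, -y, -z); pixel columns grow to the right and rows downward; lengths in m; the calibration is good to about 2 mm. A picture is of the moment at which its call begins: read the wrist's pose just before it. camera_model takes no time and is no camera call; for the wrist camera it gives the pose at the moment of the call.
- ctrl.sign_off(): hands the job in; it is judged then, once.
The state is a dict: "clock": time; "joints": joint angles; "qvel": joint speeds; "tau": joint torques, N m; "ee_pos": TCP position; "tcp_rot": TCP orientation; "contact_force": force on the tool from outside, world axes, zero at the start; "torque": the same for the moment, N m; "finger_gap": finger opening in m; "grasp_force": force on a finger pad.
Only numpy, scipy, OpenCV 4.12 (cv2) and the standard library are available. Lean on these libraries where they do the work, as an engineer would, in place of code of your own. Each camera call takes 0.05 s, during which the arm holds its last target. There are 200 camera calls.

## Working session

There is one attempt and no reset: what is moved stays moved. The work goes in short steps, Python scripts to look and compute and a shell command to move; the robot and the scene stay as the last step left them, time stands still between calls to the robot, and variables do not carry over. Pictures are saved under pics/ and viewed, at most 10 in all, crops included, and the job is handed in when it is done.

```bash
ls; mkdir -p pics
python3 - <<'E'
from plant import ctrl
import cv2,numpy as np
o=ctrl.observe();print(o['clock'],o['ee_pos'],o['tcp_rot'],o['finger_gap'],ctrl.pinch_z)
for n in("scene","top","wrist"):
    m=ctrl.camera_model(n);print(n,{k:np.round(np.array(v),4).tolist() for k,v in m.items() if k!='name'})
    cv2.imwrite(f"pics/{n}0.png",ctrl.grab_frame(n))
E
```

```text
drive.py
pics
plant.py
0.0 [0.21667962 0.47790958 0.21358418] [-3.14037726e+00 -2.94981729e-04  2.71583774e+00] 0.088081504442531 0.0187
scene {'camera_matrix': [[420.9365, 0.0, 273.7238], [0.0, 420.9365, 208.404], [0.0, 0.0, 1.0]], 'origin': [0.0734, -0.5807, 0.6709], 'attitude': [0.8866, 0.0221, -0.4997]}
top {'camera_matrix': [[489.8114, 0.0, 279.6571], [0.0, 489.8114, 204.9641], [0.0, 0.0, 1.0]], 'origin': [0.1455, 0.0581, 1.3643], 'attitude': [0.227, -0.0038, -1.4751]}
wrist {'camera_matrix': [[292.3227, 0.0, 274.5158], [0.0, 292.3227, 209.7088], [0.0, 0.0, 1.0]], 'origin': [0.1405, 0.5124, 0.3846], 'attitude': [-0.3221, 0.0013, 1.1461]}
```

```bash
python3 -c "
import cv2
a=[cv2.imread(f'pics/{n}0.png') for n in('scene','top')]
cv2.imwrite('pics/st0.png',cv2.resize(cv2.vconcat(a),None,fx=.71,fy=.71))"
```

```text
(no output)
```

View pics/top0.png

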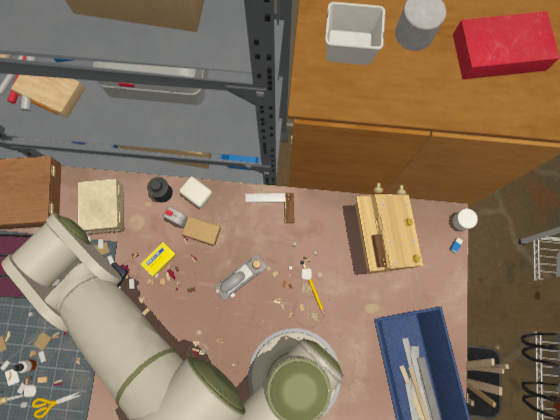

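View pics/scene0.png

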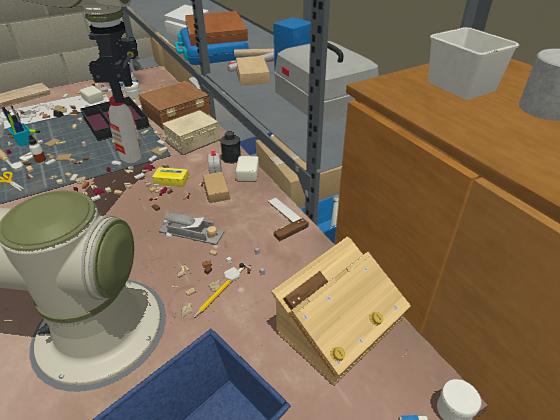

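The top view shows the loose square with its stock at about (289,208), its blade running left to (246,198), and its far end near the bench edge. The rack is at about (390,232), with the parked stock at (379,250), the brass plungers at (408,222) and (416,260), and the slots facing image left (+y). The scene view agrees. Next I'll do rough localisation and then move the wrist camera in.

```bash
cat > h.py <<'E'
import numpy as np, cv2
from scipy.spatial.transform import Rotation as Ro
from scipy.optimize import least_squares
from plant import ctrl
def cam(n):
    m=ctrl.camera_model(n); return np.array(m["camera_matrix"]),np.array(m["origin"]),Ro.from_euler('xyz',m["attitude"]).as_matrix(),m.get("distortion")
def proj(c,X):
    K,o,R,_=c; p=(np.atleast_2d(X)-o)@R*[1,-1,-1]; q=p@K.T; return q[:,:2]/q[:,2:]
def ray(c,uv):
    K,o,R,_=c; d=np.linalg.solve(K,[uv[0],uv[1],1])*[1,-1,-1]; return R@d
def onz(c,uv,z):
    d=ray(c,uv); return c[1]+d*(z-c[1][2])/d[2]
def tri(obs): # [(cam,uv),...]
    f=lambda X:np.concatenate([proj(c,X)[0]-u for c,u in obs]); s=least_squares(f,[.4,0,.05]); return s.x,np.abs(s.fun).max()
def rel(pos,R):
    "shift & rotvec in the tool axes from present measured pose to pos,R"
    o=ctrl.observe(); R0=Ro.from_euler('xyz',o['tcp_rot'])
    return np.round(R0.inv().apply(np.array(pos)-o['ee_pos']),4),np.round((R0.inv()*Ro.from_matrix(R)).as_rotvec(),4)
E
python3 - <<'E'
from h import *
print(ctrl.camera_model('top').keys(), ctrl.camera_model('wrist').keys())
c=cam('top')
for n,uv,z in [('stock',(289,208),.014),('tip',(246,198),.007),('parked',(379,250),.11),('pl1',(408,222),.07),('pl2',(416,260),.07),('frontbottom L',(357,196),.11),('front bot R',(368,273),.11)]: print(n,onz(c,uv,z).round(3))
# wrist camera in the tool frame
o=ctrl.observe();R0=Ro.from_euler('xyz',o['tcp_rot']).as_matrix();w=cam('wrist')
print((R0.T@(w[1]-o['ee_pos'])).round(4),(R0.T@w[2]).round(3))
Rp=np.array([[-1,0,0],[0,1,0],[0,0,-1]]).T
print(rel([.43,.02,.2],Rp))
E
```

```text
dict_keys(['camera_matrix', 'origin', 'attitude']) dict_keys(['camera_matrix', 'origin', 'attitude'])
stock [0.45  0.056 0.014]
tip [0.469 0.18  0.007]
parked [ 0.34  -0.185  0.11 ]
pl1 [ 0.43  -0.267  0.07 ]
pl2 [ 0.33  -0.292  0.07 ]
frontbottom L [ 0.478 -0.12   0.11 ]
front bot R [ 0.279 -0.16   0.11 ]
[ 0.0837 -0.0003 -0.1709] [[ 0.001  0.948  0.317]
 [ 1.    -0.001 -0.   ]
 [ 0.     0.317 -0.948]]
(array([-0.3834, -0.329 ,  0.0139]), array([-9.000e-04, -4.000e-04, -4.258e-01]))
```

```bash
python3 -c "
from h import *
Rp=np.diag([-1,1,-1.])
print(rel([.43,.11,.2],Rp))"
```

```text
(array([-0.3462, -0.247 ,  0.0139]), array([-9.000e-04, -4.000e-04, -4.258e-01]))
```

```bash
T="" ; python3 drive.py '{"steps": [[-0.346,-0.247,0.014,0,0,-0.426],[-0.346,-0.247,0.014,0,0,-0.426],[-0.346,-0.247,0.014,0,0,-0.426],[-0.346,-0.247,0.014,0,0,-0.426],[-0.346,-0.247,0.014,0,0,-0.426],[-0.346,-0.247,0.014,0,0,-0.426],[-0.346,-0.247,0.014,0,0,-0.426],[-0.346,-0.247,0.014,0,0,-0.426],[-0.346,-0.247,0.014,0,0,-0.426],[-0.346,-0.247,0.014,0,0,-0.426],[-0.346,-0.247,0.014,0,0,-0.426],[-0.346,-0.247,0.014,0,0,-0.426],[-0.346,-0.247,0.014,0,0,-0.426],[-0.346,-0.247,0.014,0,0,-0.426],[-0.346,-0.247,0.014,0,0,-0.426],[-0.346,-0.247,0.014,0,0,-0.426]]}'
cat > shot.py <<'E'
import sys,pickle
from h import *
c=cam('wrist'); im=ctrl.grab_frame('wrist'); n=sys.argv[1]
cv2.imwrite(f'pics/{n}.png',im); pickle.dump(c,open(f'pics/{n}.pkl','wb'))
o=ctrl.observe();print(o['clock'],o['ee_pos'],o['tcp_rot'])
E
python3 shot.py w1
```

```text
clock: 1.48
ee_pos: [0.4295, 0.1112, 0.2002]
tcp_rot: [3.142, 0.0, -3.14]
contact_force: [-0.2, 0.5, -0.2]
finger_gap: 0.0883
grasp_force: 0.0
1.5333 [0.42958319 0.11108813 0.20020691] [ 3.14153857e+00  1.10689295e-04 -3.13978163e+00]
```

View pics/w1.png

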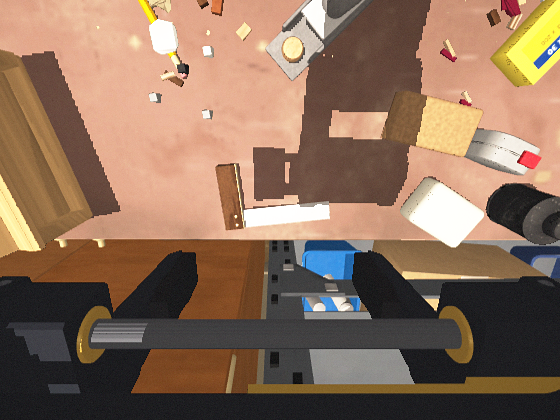

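The square's stock spans about (218,165) to (245,230), and the blade tip is at (329,211). The rack's front is at the left edge. I'll take a second view nearer the rack.

```bash
python3 drive.py '{"steps": [[0.05,-0.135,0,0,0,0],[0.05,-0.135,0,0,0,0],[0.05,-0.135,0,0,0,0],[0.05,-0.135,0,0,0,0],[0.05,-0.135,0,0,0,0],[0.05,-0.135,0,0,0,0]]}'
python3 shot.py w2
python3 -c "
import cv2
a=cv2.imread('pics/w1.png')[150:245,200:350]; cv2.imwrite('pics/w1c.png',cv2.resize(a,None,fx=5,fy=5,interpolation=cv2.INTER_CUBIC))"
```

```text
clock: 2.03
ee_pos: [0.3799, -0.0248, 0.2003]
tcp_rot: [3.142, 0.001, 3.14]
contact_force: [0.7, 0.2, 0.5]
finger_gap: 0.088
grasp_force: 0.0
2.0833 [ 0.38014789 -0.02420588  0.20027744] [ 3.14145490e+00  4.87981042e-04 -3.14143461e+00]
```

View pics/w2.png

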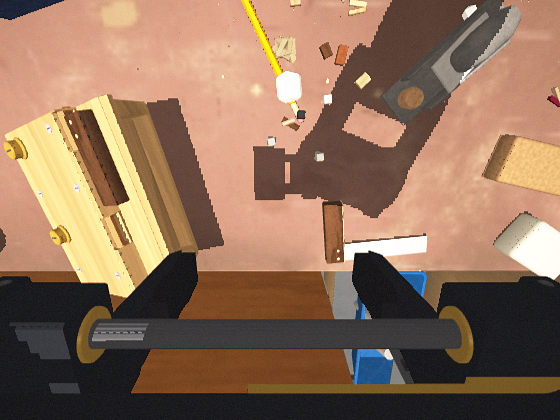

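View pics/w1c.png

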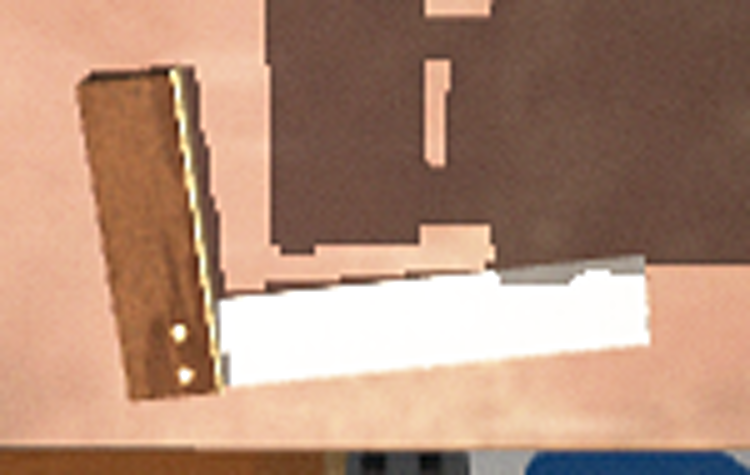

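w2 shows the rack's sloping bed, with plungers at (15,149) and (60,235), the parked stock at (95,158) and the empty mouth at about (120,228). The loose stock is at (333,232) and its tip at (426,244). The w1 crop gives the corners of the square. I'll take one more view closer over the rack.

```bash
python3 drive.py '{"steps": [[0.06,-0.11,0,0,0,0],[0.06,-0.11,0,0,0,0],[0.06,-0.11,0,0,0,0],[0.06,-0.11,0,0,0,0],[0.06,-0.11,0,0,0,0]]}' | head -2
python3 shot.py w3
python3 -c "
import cv2,numpy as np
w2=cv2.imread('pics/w2.png');w3=cv2.imread('pics/w3.png')
C=np.full((600,800,3),255,np.uint8)
r=lambda a,s:cv2.resize(a,None,fx=s,fy=s,interpolation=cv2.INTER_CUBIC)
C[:320,:480]=r(w2[193:273,315:435],4)
C[320:600,:460]=r(w2[180:320,0:230],2)
cv2.imwrite('pics/w2c.png',C)"
```

```text
clock: 2.5
ee_pos: [0.3199, -0.1354, 0.2002]
2.55 [ 0.32037736 -0.13427859  0.20013013] [3.14118474e+00 1.71157007e-04 3.14142981e+00]
```

View pics/w2c.png

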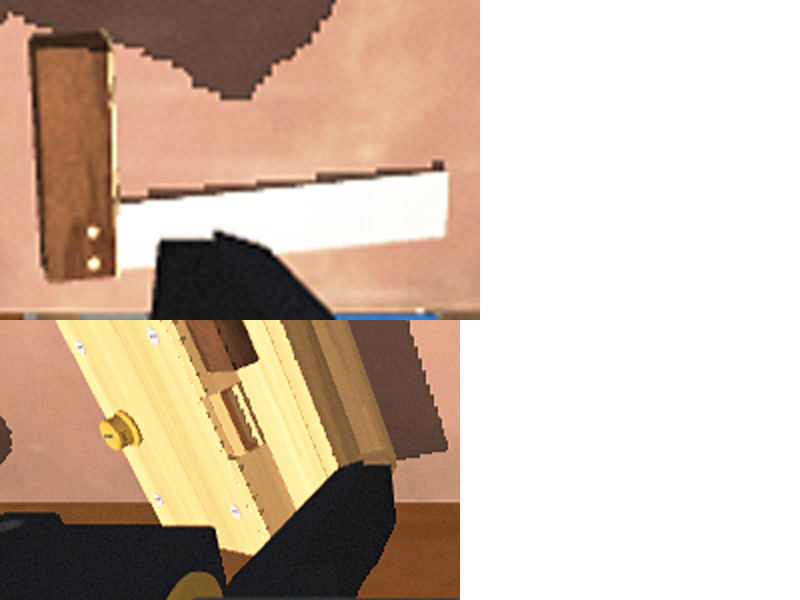

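View pics/w3.png

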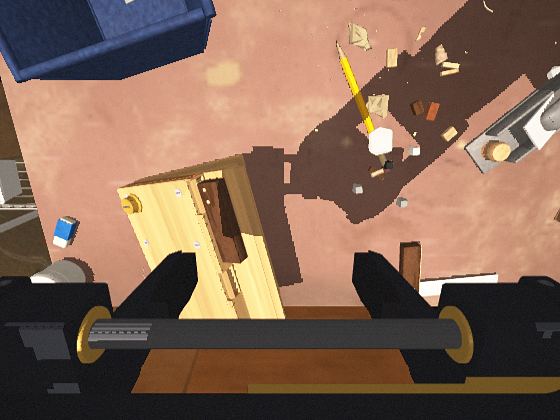

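```bash
cat > fit.py <<'E'
from h import *
import pickle
W={n:pickle.load(open(f'pics/{n}.pkl','rb')) for n in('w1','w2','w3')}; W['top']=cam('top')
# square
c1=lambda u,v:(u/5+200-.4,v/5+150-.4); c2=lambda u,v:(u/4+315-.4,v/4+193-.4)
S=[('w1',c1(80,87),(-69,42,14)),('w1',c1(173,76),(-45,42,14)),('w1',c1(219,391),(-45,-42,14)),('w1',c1(130,400),(-69,-42,14)),
('w1',c1(643,258),(69,-18,8)),('w1',c1(649,344),(69,-42,8)),('w2',c2(37,49),(-69,42,14)),('w2',c2(109,48),(-45,42,14)),('w2',c2(117,275),(-45,-42,14)),('w2',c2(47,282),(-69,-42,14)),('w2',c2(447,172),(69,-18,8)),('w2',c2(445,235),(69,-42,8))]
def fs(p): # x y z yaw pitch
    R=Ro.from_euler('zyx',[p[3],p[4],0]).as_matrix()
    return np.concatenate([proj(W[w],R@(np.array(P)/1e3)+p[:3])[0]-uv for w,uv,P in S])
s=least_squares(fs,[.45,.1,0,1.5,0]);print('square',s.x.round(4),'tilt deg',np.degrees(s.x[3:]).round(2));print(s.fun.round(1).reshape(-1,2).tolist())
B=[('w2',(54,238.5),(98,0,22.5)),('w2',(10,150),(98,-100,22.5)),('w3',(127,203),(98,-100,22.5)),('w2',(127,296),(0,79,11.5)),('w3',(200,177),(0,-119,11.5)),('w2',(62,109),(0,-119,11.5)),('top',(408,221),(98,0,22.5)),('top',(417,259),(98,-100,22.5))]
def Rb(yaw): return Ro.from_euler('zyx',[yaw,np.radians(30),0]).as_matrix()
def fb(p): return np.concatenate([(proj(W[w],Rb(p[3])@(np.array(P)/1e3)+p[:3])[0]-uv)*(.5 if w=='top' else 1) for w,uv,P in B])
if __name__=='__main__':
    b=least_squares(fb,[.4,-.15,.1,-1.4],loss='soft_l1');print('bed',b.x.round(4));print(fb(b.x).round(1).reshape(-1,2).tolist())
    def draw(n,s,x0,y0,x1,y1):
        im=cv2.resize(cv2.imread(f'pics/{n}.png')[y0:y1,x0:x1],None,fx=s,fy=s,interpolation=cv2.INTER_CUBIC)
        def poly(P,col):
            q=proj(W[n],np.array(P)/1e3@Rb(b.x[3]).T+b.x[:3]); q=((q+.5-[x0,y0])*s).astype(int); cv2.polylines(im,[q],True,col,1)
        poly([(0,-17,-4.8),(0,17,-4.8),(0,17,4.8),(0,-17,4.8)],(0,0,255))
        poly([(0,-119,11.5),(0,79,11.5),(138,79,11.5),(138,-119,11.5)],(255,0,0))
        poly([(-24,-112,6.5),(0,-112,6.5),(0,-28,6.5),(-24,-28,6.5)],(0,255,0))
        poly([(-46,-119,-7.5),(0,-119,-7.5),(0,79,-7.5),(-46,79,-7.5)],(255,0,255))
        return im
    a=draw('w2',2.2,0,70,230,330);c=draw('w3',1.5,90,130,284,330)
    C=np.zeros((600,800,3),np.uint8);C[:a.shape[0],:a.shape[1]]=a;C[:c.shape[0],506:506+c.shape[1]]=c[:,:294];cv2.imwrite('pics/ov.png',C)
E
python3 fit.py
```

```text
square [ 4.4460e-01  1.1120e-01 -1.4000e-03  1.6742e+00  1.0100e-02] tilt deg [95.92  0.58]
[[-0.4, -0.0], [0.3, 0.2], [0.3, 0.1], [0.1, 0.0], [0.2, -0.1], [-0.2, -0.2], [-0.5, 0.6], [0.2, -1.0], [-0.0, 0.0], [0.0, -0.2], [0.3, 0.2], [-0.3, 0.3]]
bed [ 0.3902 -0.186   0.036  -1.4173]
[[1.1, -20.5], [-31.6, -0.7], [-17.3, 8.2], [38.0, -54.6], [-0.0, 1.1], [4.1, 0.5], [1.8, 4.3], [2.2, 0.1]]
```

View pics/ov.png

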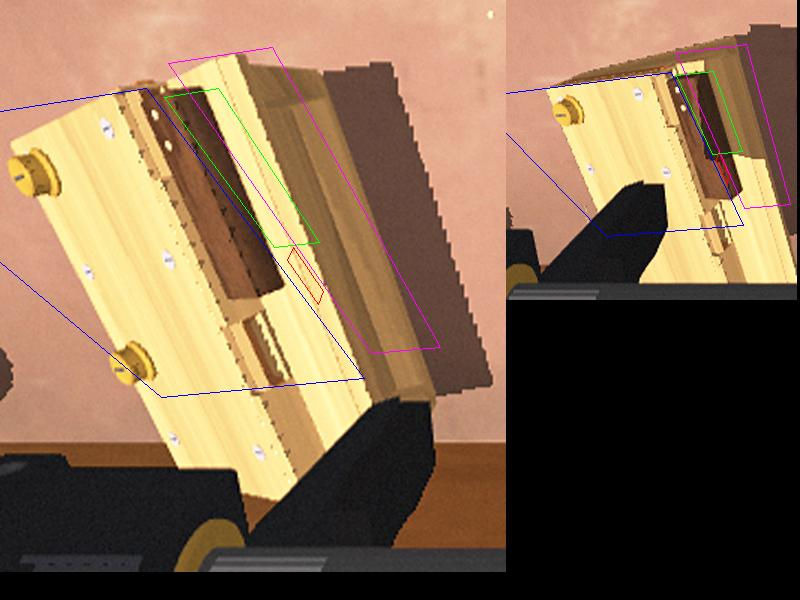

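```bash
python3 - <<'E'
s=open('fit.py').read()
i=s.index("B=[");j=s.index("\n",i)
s=s[:i]+"""B=[('w2',(54.3,238.2),(98,0,22.5)),('w2',(9.1,150.3),(98,-100,22.5)),('w3',(127.3,206),(98,-100,22.5)),('w2',(128.4,297),(0,79,11.5)),('w3',(192.5,180),(0,-119,11.5)),('w2',(54.5,112.3),(0,-119,11.5)),('top',(408,221),(98,0,22.5)),('top',(417,259),(98,-100,22.5)),('w2',(129.5,201.8),(-24,-28,-7.5)),('w2',(106.8,206.4),(-24,-28,6.5))]"""+s[j:]
s=s.replace(",loss='soft_l1'","").replace("[.4,-.15,.1,-1.4]","[.4,-.15,.1,-1.7]")
open('fit.py','w').write(s)
E
python3 fit.py
```

```text
square [ 4.4460e-01  1.1120e-01 -1.4000e-03  1.6742e+00  1.0100e-02] tilt deg [95.92  0.58]
[[-0.4, -0.0], [0.3, 0.2], [0.3, 0.1], [0.1, 0.0], [0.2, -0.1], [-0.2, -0.2], [-0.5, 0.6], [0.2, -1.0], [-0.0, 0.0], [0.0, -0.2], [0.3, 0.2], [-0.3, 0.3]]
bed [ 4.1820e-01 -2.2310e-01  1.4000e-03 -1.5575e+00]
[[-10.7, -15.8], [-24.3, 10.8], [-24.1, 10.4], [15.2, -47.8], [-2.0, 16.1], [20.1, 25.8], [7.4, 3.0], [5.4, -1.7], [8.0, -12.3], [27.2, -9.0]]
```

```bash
sed -i "s/'zyx'/'ZYX'/; s/-1.7\]/-1.35]/" fit.py; grep -c ZYX fit.py; python3 fit.py
```

```text
2
square [ 4.4480e-01  1.1120e-01 -1.6000e-03  1.6742e+00  2.5000e-03] tilt deg [95.92  0.15]
[[-0.3, -0.1], [0.3, 0.2], [0.3, 0.2], [0.1, 0.1], [0.2, -0.1], [-0.2, -0.1], [-0.5, 0.5], [0.2, -1.2], [0.0, 0.1], [0.1, -0.0], [0.2, 0.2], [-0.4, 0.3]]
bed [ 0.4124 -0.1881  0.0908 -1.3769]
[[-3.7, -2.8], [0.3, -1.3], [-2.8, -1.8], [4.7, 3.8], [-4.5, 0.0], [1.2, 0.5], [2.5, 0.9], [1.0, 0.3], [-2.4, 0.4], [7.2, 0.9]]
```

View pics/ov.png

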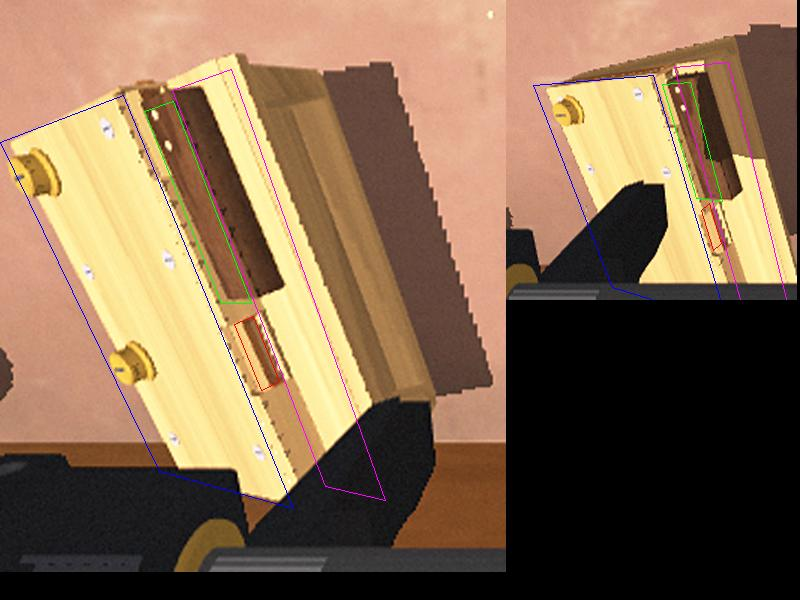

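```bash
python3 - <<'E'
s=open('fit.py').read()
i=s.index("B=[");j=s.index("\n",i)
s=s[:i]+"""o2=lambda u,v:(u/2.2-.5,v/2.2+70-.5); o3=lambda u,v:((u-506)/1.5+90-.5,v/1.5+130-.5)
B=[('w2',o2(120,93),(0,-119,11.5)),('w3',o3(656,77),(0,-119,11.5)),('top',(408,221),(98,0,22.5)),('top',(417,259),(98,-100,22.5)),('w2',o2(285,290),(-24,-28,-7.5)),('w2',o2(252,297),(-24,-28,6.5)),('w3',o3(725,200),(-24,-28,6.5)),
('w2',o2(229,328),(0,-17,4.8)),('w2',o2(264,390),(0,17,4.8)),('w3',o3(702,207),(0,-17,4.8)),('w3',o3(717,253),(0,17,4.8)),('w2',o2(241,56),(-46,-119,-10.5)),('w3',o3(735,38),(-46,-119,-10.5)),('w2',o2(23,175),(98,-100,22.5)),('w2',o2(122,367),(98,0,22.5)),('w3',o3(562,114),(98,-100,22.5)),('w2',o2(11,142),(138,-119,11.5)),('w3',o3(548,91),(138,-119,11.5))]"""+s[j:]
s=s.replace("least_squares(fb,[.4,-.15,.1,-1.35])","least_squares(fb,[.4,-.15,.1,-1.35],loss='soft_l1')")
open('fit.py','w').write(s)
E
python3 fit.py | tail -2
```

```text
bed [ 0.4109 -0.1848  0.0926 -1.3618]
[[1.7, -0.3], [-0.4, -1.6], [1.9, 0.8], [0.6, 0.1], [-0.2, -0.4], [1.7, 1.7], [1.0, 0.5], [4.4, -2.3], [1.1, -0.2], [2.2, 2.1], [0.4, -1.8], [-0.9, 3.3], [-0.8, 13.9], [0.0, 0.3], [-2.3, -0.4], [-1.1, -0.7], [-4.1, 0.8], [-8.8, -2.9]]
```

```bash
sed -i "s/(138,-119,11.5))/(124,-119,11.5))/g; s/('w3',o3(735,38),(-46,-119,-10.5)),//; s/138,79/124,79/; s/138,-119,11.5)\]/124,-119,11.5)]/" fit.py; python3 fit.py | tail -2; python3 -c "
import fit as f;from scipy.optimize import least_squares
g=lambda p:f.fb([*p[:2],.098,p[2]])
b=least_squares(g,[.4,-.15,-1.35],loss='soft_l1');print(b.x,b.cost,g(b.x).round(1).reshape(-1,2).tolist())"|tail -1
```

```text
bed [ 0.4111 -0.185   0.0925 -1.3583]
[[1.1, 0.1], [-1.1, -1.2], [1.9, 0.7], [0.7, 0.0], [-0.5, -0.2], [1.4, 1.8], [0.6, 0.6], [4.2, -2.1], [1.0, -0.1], [2.0, 2.3], [0.3, -1.7], [-1.6, 3.5], [-0.2, 1.0], [-2.3, 0.0], [-1.5, -0.2], [0.1, -0.4], [-2.6, -3.0]]
[ 0.40957004 -0.18178205 -1.35639058] 33.54963684284776 [[-0.3, -1.8], [0.4, -1.5], [1.6, 0.7], [0.4, 0.1], [-0.1, -0.2], [1.5, 2.0], [3.1, 1.9], [4.2, -1.7], [1.3, 0.9], [4.1, 3.7], [2.5, 0.1], [-1.9, 1.2], [-2.2, 0.3], [-3.2, 0.9], [-1.2, 0.2], [-1.8, -1.3], [-2.6, -2.9]]
```

```bash
cat > edge.py <<'E'
from fit import *
W['scene']=cam('scene')
G={}
for n,f in(('w2','w2'),('w3','w3'),('scene','scene0'),('w1','w1'),('top','top0')):
    im=cv2.imread(f'pics/{f}.png'); g=cv2.GaussianBlur(im,(3,3),0).astype(np.float32)
    gx,gy=cv2.Sobel(g,-1,1,0),cv2.Sobel(g,-1,0,1); G[n]=(gx,gy,im)
z=11.5
L=[((0,-119,z),(0,79,z)),((0,79,z),(124,79,z)),((124,79,z),(124,-119,z)),((124,-119,z),(0,-119,z))]
def bed2w(p,P): return np.array(P)/1e3@Rb(p[3]).T+p[:3]
def run(p,names,rad,lines=L,fixz=None):
    for it in range(25):
        obs=[]
        r=max(2.5,rad*(1-it/15))
        for n in names:
            gx,gy,im=G[n]
            for li,(a,b) in enumerate(lines):
                for t in np.linspace(.04,.96,45):
                    P=np.array(a)+t*(np.array(b)-a); q=proj(W[n],bed2w(p,[P,P+.02*(np.array(b)-a)])); d=q[1]-q[0]
                    nn=np.array([-d[1],d[0]])/np.linalg.norm(d); s=np.arange(-r,r+.1,.5)
                    pts=(q[0]+s[:,None]*nn).astype(np.float32)
                    if pts.min()<3 or pts[:,0].max()>556 or pts[:,1].max()>416: continue
                    if im[int(q[0][1]),int(q[0][0])].max()<70: continue
                    gv=np.abs(cv2.remap(gx,pts[:,0],pts[:,1],1)*nn[0]+cv2.remap(gy,pts[:,0],pts[:,1],1)*nn[1]).max(1)
                    k=gv.argmax()
                    if gv[k]>90: obs.append((n,P,nn,pts[k],li))
        f=lambda x:np.array([(proj(W[n],bed2w(x,P))[0]-u)@nn for n,P,nn,u,_ in obs])
        p=least_squares(f,p,loss='soft_l1',f_scale=.5).x
    e=f(p); print(names,p.round(4),len(obs)); 
    for n in names: print(' ',n,[(li,sum(1 for o in obs if o[0]==n and o[4]==li),round(float(np.median([v for v,o in zip(e,obs) if o[0]==n and o[4]==li] or [99])),2)) for li in range(len(lines))])
    return p
if __name__=='__main__':
    p0=[.4105,-.184,.094,-1.358]
    run(p0,['w2','w3','scene'],8); run(p0,['w2','w3','scene','top'],6); run(p0,['w2','w3'],6); run([.4096,-.182,.098,-1.357],['w2','w3','scene'],8)
    c=W['scene'];print(proj(c,bed2w(np.array(p0),[(98,0,22.5),(98,-100,22.5),(0,79,11.5),(0,-119,11.5),(124,79,11.5),(124,-119,11.5)])).round(0).tolist())
E
python3 edge.py | grep -v '^square\|^\[\['
```

```text
Traceback (most recent call last):
  File "edge.py", line 33, in <module>
    run(p0,['w2','w3','scene'],8); run(p0,['w2','w3','scene','top'],6); run(p0,['w2','w3'],6); run([.4096,-.182,.098,-1.357],['w2','w3','scene'],8)
    ~~~^^^^^^^^^^^^^^^^^^^^^^^^^^
  File "edge.py", line 25, in run
    if gv[k]>90: obs.append((n,P,nn,pts[k],li))
       ^^^^^^^^
ValueError: The truth value of an array with more than one element is ambiguous. Use a.any() or a.all()
```

```bash
sed -i 's/)\.max(1)$/).reshape(len(s),-1).max(1)/' edge.py; python3 edge.py | grep -v '^square\|^\[\[-0.3'
```

```text
['w2', 'w3', 'scene'] [ 0.4081 -0.1794  0.0975 -1.3366] 416
  w2 [(0, 43, -0.5), (1, 15, -0.0), (2, 44, 0.0), (3, 44, -0.48)]
  w3 [(0, 38, -0.49), (1, 0, 99.0), (2, 26, -0.0), (3, 45, 0.01)]
  scene [(0, 26, 0.02), (1, 45, -0.5), (2, 45, -0.51), (3, 45, 0.5)]
['w2', 'w3', 'scene', 'top'] [ 0.4084 -0.1794  0.0976 -1.3388] 595
  w2 [(0, 43, -0.5), (1, 15, -0.49), (2, 44, 0.0), (3, 44, -0.01)]
  w3 [(0, 37, -0.48), (1, 0, 99.0), (2, 26, 0.0), (3, 45, -0.01)]
  scene [(0, 26, 0.02), (1, 45, -0.49), (2, 45, -0.52), (3, 45, 0.49)]
  top [(0, 45, 0.01), (1, 45, 1.0), (2, 45, -0.0), (3, 45, -1.5)]
['w2', 'w3'] [ 0.4085 -0.1804  0.0965 -1.3354] 257
  w2 [(0, 43, -0.0), (1, 16, 0.0), (2, 44, 0.0), (3, 45, 0.0)]
  w3 [(0, 38, 0.26), (1, 0, 99.0), (2, 26, -0.5), (3, 45, -0.0)]
['w2', 'w3', 'scene'] [ 0.4081 -0.1794  0.0976 -1.3364] 416
  w2 [(0, 43, -0.47), (1, 15, -0.0), (2, 44, -0.01), (3, 44, -0.5)]
  w3 [(0, 38, -0.48), (1, 0, 99.0), (2, 26, -0.02), (3, 45, 0.0)]
  scene [(0, 26, 0.01), (1, 45, -0.5), (2, 45, -0.5), (3, 45, 0.5)]
[[380.0, 320.0], [341.0, 355.0], [371.0, 253.0], [293.0, 311.0], [414.0, 309.0], [339.0, 377.0]]
```

```bash
python3 - <<'E' | tail -n +3
from fit import *
sc=cam('scene');t=cam('top')
print(tri([(sc,(348,104)),(t,(290,121))]))
print('edge z0',onz(t,(300,187),0),onz(t,(400,197),0))
b=[.4083,-.1794,.0975];RB=Rb(-1.337)
sq=np.array([.4448,.1112,0]);RS=Ro.from_euler('z',1.674).as_matrix()
P=np.array([[0,1,0],[1,0,0],[0,0,-1.]]).T
g=sq+RS@[-.057,.010,.003]
print('pick',g,rel(g+[0,0,.08],RS@P))
# at home: seat at bed 0 => sq origin in bed
o=np.array([.045,.030,-.0075])
h=RB@(o+[-.057,.010,.003])+b
print('home tcp',h,'rpy',Ro.from_matrix(RB@P).as_euler('xyz'))
print('cam there',h+RB@P@[.0837,0,-.171],'body bottom',h+RB@P@[.037,0,-.064], h+RB@P@[.037,0,-.2])
E
```

```text
(array([0.60025503, 0.0736715 , 0.27745864]), np.float64(0.4863456480528612))
edge z0 [0.51823904 0.0296876  0.        ] [ 5.16358435e-01 -2.58812346e-01  2.22044605e-16]
pick [0.44072538 0.05347308 0.003     ] (array([-0.1203,  0.1877,  0.1172]), array([ 0.0004,  0.0002, -0.1034]))
home tcp [ 0.44428289 -0.15783475  0.09960289] rpy [-2.61799388  0.          0.23379633]
cam there [ 0.54551371 -0.22161767  0.24769323] body bottom [ 0.48768977 -0.18039229  0.15502851] [ 0.50344348 -0.24654227  0.27280797]
```

```bash
python3 drive.py '{"steps": [[-0.130,0.189,0.117,0,0,-0.103],[-0.130,0.189,0.117,0,0,-0.103],[-0.130,0.189,0.117,0,0,-0.103],[-0.130,0.189,0.117,0,0,-0.103],[-0.130,0.189,0.117,0,0,-0.103],[-0.130,0.189,0.117,0,0,-0.103],[-0.130,0.189,0.117,0,0,-0.103],[-0.130,0.189,0.117,0,0,-0.103],[-0.130,0.189,0.15,0,0,-0.103],[-0.130,0.189,0.17,0,0,-0.103],[-0.130,0.189,0.185,0,0,-0.103],[-0.130,0.189,0.192,0,0,-0.103],[-0.130,0.189,0.197,0,0,-0.103],[-0.130,0.189,0.197,0,0,-0.103],[-0.130,0.189,0.197,0,0,-0.103]]}'
python3 -c "
from h import *
sq=np.array([.4448,.1112,0]);RS=Ro.from_euler('z',1.674).as_matrix();P=np.array([[0,1,0],[1,0,0],[0,0,-1.]]).T
print(rel(sq+RS@[-.057,0,.003],RS@P))"
```

```text
clock: 3.8
ee_pos: [0.4504, 0.0542, 0.004]
tcp_rot: [-3.141, 0.001, -3.038]
contact_force: [-0.4, -1.1, 0.8]
finger_gap: 0.0881
grasp_force: 0.0
(array([-0.0003,  0.0002,  0.001 ]), array([-0.0004,  0.0013,  0.0002]))
```

Positioned. Close and lift.

```bash
python3 drive.py '{"steps": [[0,0,0,0,0,0],[0,0,0,0,0,0],[0,0,0,0,0,0],[0,0,0,0,0,0],[0,0,0,0,0,0],[0,0,0,0,0,0],[0,0,0,0,0,0],[0,0,0,0,0,0],[0,0,0,0,0,0],[0,0,0,0,0,0],[0,0,0,0,0,0],[0,0,0,0,0,0]]}' 0.0 && python3 drive.py '{"steps": [[0,0,-0.03,0,0,0],[0,0,-0.07,0,0,0],[0.03,0,-0.11,0,0,0],[0.06,-0.03,-0.15,0,0,0],[0.06,-0.05,-0.19,0,0,0],[0.06,-0.05,-0.22,0,0,0],[0.06,-0.05,-0.22,0,0,0]]}'
```

```text
clock: 4.8
ee_pos: [0.4499, 0.0543, 0.0031]
tcp_rot: [3.142, -0.0, -3.038]
contact_force: [0.9, -0.2, -0.3]
finger_gap: 0.0101
grasp_force: 0.0
clock: 5.38
ee_pos: [0.3965, -0.0033, 0.2284]
tcp_rot: [-3.138, 0.008, -3.04]
contact_force: [1.0, 0.1, -0.5]
finger_gap: 0.0001
grasp_force: 0.0
```

The fingers closed on nothing, so I need to see what happened. I'll combine the wrist view with enlarged top and scene crops in one picture.

```bash
python3 shot.py w4; python3 - <<'E' | tail -3
from h import *
C=np.zeros((600,800,3),np.uint8)
w=cv2.imread('pics/w4.png');C[:420,:560]=w
t=ctrl.grab_frame('top');s=ctrl.grab_frame('scene');cv2.imwrite('pics/top4.png',t);cv2.imwrite('pics/scene4.png',s)
r=lambda a,k:cv2.resize(a,None,fx=k,fy=k,interpolation=cv2.INTER_CUBIC)
C[420:600,:300]=r(t[170:230,230:330],3)
C[420:600,300:560]=r(s[180:252,250:354],2.5)
C[:400,560:800]=r(w[150:250,250:310],4)
cv2.imwrite('pics/c4.png',C)
for n in('top0','scene0','w1','w2'): pass
E
```

```text
5.4333 [ 0.39679331 -0.00308666  0.22782993] [-3.13798716  0.00779025 -3.0397422 ]
```

View pics/c4.png

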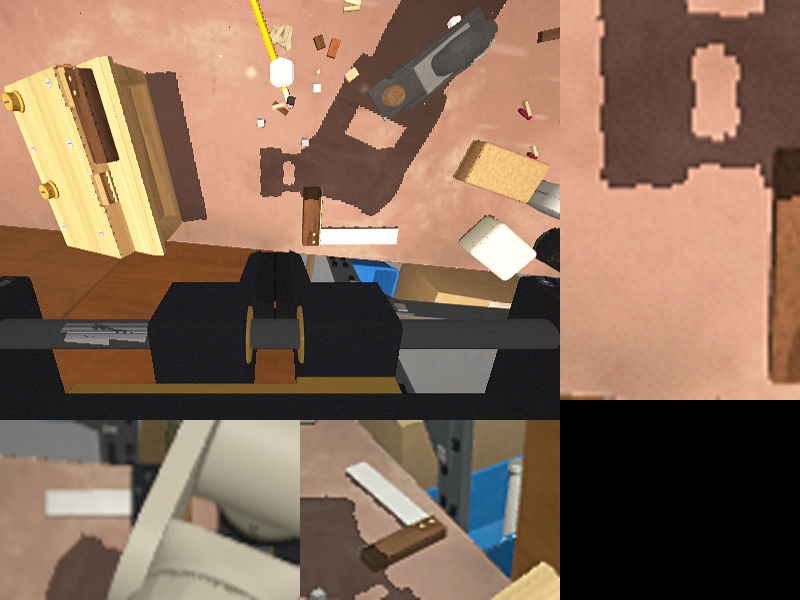

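w4: the square is still flat on the bench. Its stock spans (303–321, 190–245) and its blade tip is at (397,228–244). I'll compare that with the predicted pose.

```bash
python3 - <<'E' | tail -n +3
from fit import *
c=pickle.load(open('pics/w4.pkl','rb'))
R=Ro.from_euler('z',1.674).as_matrix()
print(proj(c,np.array([(-69,42,14),(-45,42,14),(-45,-42,14),(-69,-42,14),(69,-18,8),(69,-42,8)])/1e3@R.T+[.4448,.1112,0]).round(1).tolist())
im=cv2.imread('pics/w4.png')
for row in (200,215,225,235,240): print(row,[int(i) for i in im[row,296:330].max(1)])
for col in (310,316): print(col,[int(i) for i in im[180:252,col].max(1)])
print([int(i) for i in im[236,385:405].min(1)],[int(i) for i in im[220:250,390].min(1)])
E
```

```text
[[304.2, 189.6], [321.9, 189.6], [318.8, 245.7], [302.3, 245.6], [398.1, 228.9], [395.9, 244.0]]
200 [229, 229, 230, 229, 233, 233, 242, 69, 128, 156, 153, 162, 179, 185, 165, 165, 161, 158, 143, 148, 155, 141, 121, 125, 104, 255, 137, 236, 232, 234, 232, 232, 233, 231]
215 [225, 226, 226, 229, 228, 233, 190, 58, 153, 150, 158, 165, 163, 166, 163, 163, 155, 149, 146, 152, 153, 148, 137, 117, 253, 129, 235, 232, 231, 230, 230, 232, 232, 232]
225 [228, 227, 230, 231, 230, 238, 106, 119, 165, 170, 162, 154, 150, 163, 166, 167, 162, 158, 134, 114, 148, 146, 112, 107, 255, 82, 232, 232, 232, 231, 232, 232, 234, 237]
235 [228, 230, 229, 231, 232, 241, 79, 158, 160, 163, 162, 160, 131, 125, 113, 126, 152, 246, 255, 132, 108, 120, 114, 241, 255, 255, 255, 255, 255, 255, 255, 255, 255, 255]
240 [224, 229, 230, 231, 233, 242, 96, 147, 150, 158, 151, 119, 124, 127, 128, 126, 140, 144, 167, 119, 119, 114, 115, 255, 139, 255, 255, 255, 255, 255, 255, 255, 255, 255]
310 [101, 101, 103, 97, 97, 100, 93, 61, 58, 61, 64, 65, 63, 68, 70, 68, 69, 68, 60, 155, 165, 165, 172, 170, 169, 171, 167, 160, 167, 160, 159, 159, 160, 164, 165, 163, 172, 159, 159, 154, 157, 160, 159, 165, 164, 166, 153, 156, 155, 150, 150, 131, 118, 111, 109, 113, 123, 122, 118, 126, 128, 126, 125, 130, 123, 149, 228, 233, 233, 234, 234, 234]
316 [96, 103, 102, 101, 95, 100, 91, 59, 65, 67, 72, 65, 70, 73, 64, 64, 64, 66, 69, 61, 155, 164, 155, 149, 159, 167, 156, 150, 154, 155, 155, 158, 149, 150, 149, 153, 146, 147, 143, 148, 144, 144, 140, 138, 149, 148, 146, 148, 140, 138, 136, 130, 128, 120, 116, 108, 112, 110, 119, 114, 119, 120, 122, 117, 111, 141, 231, 234, 234, 235, 233, 235]
[251, 251, 252, 250, 250, 250, 249, 250, 250, 248, 249, 255, 181, 132, 136, 139, 137, 140, 135, 135] [135, 136, 133, 136, 132, 132, 137, 69, 114, 255, 254, 252, 251, 251, 250, 251, 250, 250, 250, 249, 249, 249, 250, 245, 163, 133, 132, 135, 132, 135]
```

The square has not moved, so the fingers closed above it. In w1 and c4 the fingertip corners (197,252) and (353,252) triangulate to about 22 mm short of the nominal TCP. I'll go back and descend further, guarded.

```bash
python3 -c "
from h import *
sq=np.array([.4448,.1112,0]);RS=Ro.from_euler('z',1.674).as_matrix();P=np.array([[0,1,0],[1,0,0],[0,0,-1.]]).T
print(rel(sq+RS@[-.057,0,.003],RS@P))"
```

```text
(array([-0.0605,  0.0504,  0.2202]), array([-0.0004,  0.001 , -0.0006]))
```

```bash
python3 drive.py '{"steps": [[-0.060,0.050,0.04,0,0,0],[-0.060,0.050,0.08,0,0,0],[-0.060,0.050,0.12,0,0,0],[-0.060,0.050,0.16,0,0,0],[-0.060,0.050,0.195,0,0,0],[-0.060,0.050,0.21,0,0,0],[-0.060,0.050,0.22,0,0,0],[-0.060,0.050,0.224,0,0,0],[-0.060,0.050,0.226,0,0,0],[-0.060,0.050,0.226,0,0,0]]}' 0.07; python3 drive.py '{"steps": [[0,0,0.002,0,0,0],[0,0,0.003,0,0,0],[0,0,0.003,0,0,0]]}'
```

```text
clock: 6.37
ee_pos: [0.4497, 0.0545, -0.0031]
tcp_rot: [3.141, -0.001, -3.038]
contact_force: [0.3, 0.4, 1.0]
finger_gap: 0.0649
grasp_force: 0.0
clock: 6.62
ee_pos: [0.4502, 0.0542, -0.0054]
tcp_rot: [-3.141, 0.001, -3.038]
contact_force: [-0.0, -0.0, -0.4]
finger_gap: 0.0702
grasp_force: 0.0
```

The TCP now reads below the bench with no contact, so the reported tool length is off. I'll continue gently.

```bash
python3 drive.py '{"steps": [[0,0,0.003,0,0,0],[0,0,0.005,0,0,0],[0,0,0.006,0,0,0],[0,0,0.006,0,0,0]]}' | grep -E 'ee|force'; python3 drive.py '{"steps": [[0,0,0.001,0,0,0],[0,0,0.002,0,0,0],[0,0,0.003,0,0,0],[0,0,0.003,0,0,0]]}' | grep -E 'ee|force'
```

```text
ee_pos: [0.4498, 0.0542, -0.0121]
contact_force: [0.4, -0.8, 0.7]
grasp_force: 0.0
ee_pos: [0.4498, 0.0543, -0.0151]
contact_force: [0.3, -0.2, -0.3]
grasp_force: 0.0
```

```bash
python3 drive.py '{"steps": [[0,0,0.001,0,0,0],[0,0,0.002,0,0,0],[0,0,0.002,0,0,0]]}' | grep -E 'ee|force'; python3 drive.py '{"steps": [[0,0,0.001,0,0,0],[0,0,0.002,0,0,0],[0,0,0.002,0,0,0]]}' | grep -E 'ee|force'
```

```text
ee_pos: [0.4499, 0.0543, -0.017]
contact_force: [-0.5, -0.6, 0.3]
grasp_force: 0.0
ee_pos: [0.4498, 0.0543, -0.0191]
contact_force: [0.1, 1.2, -0.3]
grasp_force: 0.0
```

```bash
python3 drive.py '{"steps": [[0,0,0.001,0,0,0],[0,0,0.001,0,0,0]]}' | grep -E 'ee|contact'; python3 drive.py '{"steps": [[0,0,0.001,0,0,0],[0,0,0.001,0,0,0]]}' | grep -E 'ee|contact'; python3 drive.py '{"steps": [[0,0,0.001,0,0,0],[0,0,0.001,0,0,0]]}' | grep -E 'ee|contact'
```

```text
ee_pos: [0.4499, 0.0543, -0.02]
contact_force: [0.5, 0.9, -0.5]
ee_pos: [0.4499, 0.0543, -0.021]
contact_force: [1.1, -0.1, -0.6]
ee_pos: [0.4499, 0.0543, -0.022]
contact_force: [0.7, -0.1, 0.3]
```

```bash
python3 drive.py '{"steps": [[0,0,0.001,0,0,0],[0,0,0.001,0,0,0]]}' | grep -E 'ee|contact'; python3 drive.py '{"steps": [[0,0,0.001,0,0,0],[0,0,0.001,0,0,0]]}' | grep -E 'ee|contact'; python3 drive.py '{"steps": [[0,0,0.001,0,0,0],[0,0,0.001,0,0,0]]}' | grep -E 'ee|contact'
```

```text
ee_pos: [0.4499, 0.0543, -0.023]
contact_force: [-0.1, 0.4, 0.0]
ee_pos: [0.4499, 0.0543, -0.024]
contact_force: [-0.8, -0.9, -0.6]
ee_pos: [0.45, 0.0542, -0.0242]
contact_force: [-3.8, -0.5, 12.8]
```

The bench contact puts the real fingertips 24.1 mm short of the reported TCP. I'll raise 4 mm, grip and lift slightly to check.

```bash
python3 drive.py '{"steps": [[0,0,-0.002,0,0,0],[0,0,-0.004,0,0,0],[0,0,-0.004,0,0,0]]}'|grep -E 'ee|contact'; python3 drive.py '{"steps": [[0,0,0,0,0,0],[0,0,0,0,0,0],[0,0,0,0,0,0],[0,0,0,0,0,0],[0,0,0,0,0,0],[0,0,0,0,0,0],[0,0,0,0,0,0],[0,0,0,0,0,0],[0,0,0,0,0,0]]}' 0.0; python3 drive.py '{"steps": [[0,0,-0.005,0,0,0],[0,0,-0.015,0,0,0],[0,0,-0.03,0,0,0],[0,0,-0.03,0,0,0]]}'
```

```text
ee_pos: [0.4502, 0.0542, -0.0206]
contact_force: [0.7, -0.9, -0.7]
clock: 9.78
ee_pos: [0.45, 0.0542, -0.0209]
tcp_rot: [-3.142, -0.0, -3.038]
contact_force: [0.5, -0.5, -1.0]
finger_gap: 0.0234
grasp_force: 30.0
clock: 10.12
ee_pos: [0.4513, 0.0542, 0.0116]
tcp_rot: [-3.141, 0.004, -3.038]
contact_force: [0.7, -0.6, -1.1]
finger_gap: 0.0238
grasp_force: 30.0
```

```bash
python3 drive.py '{"steps": [[0,0,-0.04,0,0,0],[0.02,0,-0.08,0,0,0],[0.05,0,-0.12,0,0,0],[0.08,-0.02,-0.15,0,0,0],[0.11,-0.04,-0.18,0,0,0.12],[0.11,-0.05,-0.20,0,0,0.24],[0.11,-0.05,-0.20,0,0,0.36],[0.11,-0.05,-0.20,0,0,0.48],[0.11,-0.05,-0.20,0,0,0.6],[0.11,-0.05,-0.20,0,0,0.72],[0.11,-0.05,-0.20,0,0,0.84],[0.11,-0.05,-0.20,0,0,0.96],[0.11,-0.05,-0.20,0,0,1.08],[0.11,-0.05,-0.20,0,0,1.2],[0.11,-0.05,-0.20,0,0,1.32],[0.11,-0.05,-0.20,0,0,1.44],[0.11,-0.05,-0.20,0,0,1.5],[0.11,-0.05,-0.20,0,0,1.5]]}'; python3 -c "
from h import *
print(ctrl.observe()['joints'].round(2) if hasattr(ctrl.observe()['joints'],'round') else ctrl.observe()['joints'])"
```

```text
clock: 11.62
ee_pos: [0.3455, -0.0067, 0.209]
tcp_rot: [-3.142, -0.0, 1.743]
contact_force: [0.0, 0.2, -1.4]
finger_gap: 0.0235
grasp_force: 30.0
[-0.36 -0.1   1.97  0.    1.27 -0.53]
```

```bash
cat > tgt.py <<'E'
from h import *
import sys
b=np.array([.4083,-.1794,.0977]);RB=Ro.from_euler('ZYX',[-1.337,np.radians(30),0]).as_matrix()
P=np.array([[0,1,0],[1,0,0],[0,0,-1.]]).T
def tcp(s,dy=0,dz=0): return b+RB@(np.array([.045+s,.030+dy,-.0072+dz])+[-.057,.0006,-.0208])
def inbed():
    o=ctrl.observe(); return (RB.T@(np.array(o['ee_pos'])-b)-[-.012,.0306,-.028])*1e3, (Ro.from_matrix(RB@P).inv()*Ro.from_euler('xyz',o['tcp_rot'])).as_rotvec().round(4), (RB.T@np.array(o['contact_force'])).round(1),(RB.T@np.array(o['torque'])).round(2)
if __name__=='__main__':
    for a in sys.argv[1:]: print(a,tcp(float(a)).round(4),rel(tcp(float(a)),RB@P))
    print('bed mm',inbed())
E
python3 tgt.py -.16 -.134
```

```text
-.16 [ 0.4003 -0.0138  0.1595] (array([-0.0163,  0.0528,  0.0495]), array([0.4194, 0.3943, 1.4715]))
-.134 [ 0.4055 -0.0357  0.1465] (array([-0.0388,  0.0542,  0.0625]), array([0.4194, 0.3943, 1.4715]))
bed mm (array([-201.73239562,  -51.68871733,   33.12200346]), array([-0.4194, -0.3943, -1.4715]), array([ 0.6,  0.1, -1.3]), array([-0.05,  0.01, -0.03]))
```

```bash
python3 drive.py '{"steps": [[0,0,0,0.419,0.394,1.4715],[0,0,0,0.419,0.394,1.4715],[0,0,0,0.419,0.394,1.4715],[0,0,0,0.419,0.394,1.4715],[0,0,0,0.419,0.394,1.4715],[0,0,0,0.419,0.394,1.4715],[0,0,0,0.419,0.394,1.4715],[0,0,0,0.419,0.394,1.4715],[0,0,0,0.419,0.394,1.4715],[0,0,0,0.419,0.394,1.4715],[0,0,0,0.419,0.394,1.4715],[0,0,0,0.419,0.394,1.4715],[0,0,0,0.419,0.394,1.4715],[0,0,0,0.419,0.394,1.4715],[-0.016,0.053,0.0495,0.419,0.394,1.4715],[-0.016,0.053,0.0495,0.419,0.394,1.4715],[-0.016,0.053,0.0495,0.419,0.394,1.4715],[-0.016,0.053,0.0495,0.419,0.394,1.4715]]}'; python3 tgt.py -.134 -.10
```

```text
clock: 13.12
ee_pos: [0.4006, -0.013, 0.1588]
tcp_rot: [-2.617, 0.0, 0.24]
contact_force: [0.4, 0.2, -1.2]
finger_gap: 0.0235
grasp_force: 30.0
-.134 [ 0.4055 -0.0357  0.1465] (array([-0.0006,  0.0263, -0.0009]), array([-0.0008,  0.0037,  0.0054]))
-.10 [ 0.4124 -0.0643  0.1295] (array([-0.0007,  0.0603, -0.001 ]), array([-0.0008,  0.0037,  0.0054]))
bed mm (array([-160.29563098,    0.41940255,   -0.91229038]), array([ 0.0008, -0.0037, -0.0054]), array([ 0.5,  0.4, -1. ]), array([-0.15, -0.38, -0.04]))
```

```bash
cat > chk.py <<'E'
from tgt import *
def sqpose():
    o=ctrl.observe(); RT=Ro.from_euler('xyz',o['tcp_rot']).as_matrix(); RS=RT@P.T
    return np.array(o['ee_pos'])-RS@[-.057,.0006,-.0208],RS
t,RS=sqpose()
for n in('scene','wrist','top'):
    c=cam(n); im=ctrl.grab_frame(n); cv2.imwrite(f'pics/chk_{n}.png',im)
    poly=proj(c,np.array([(-45,-18,8),(69,-18,8),(69,-42,8),(-45,-42,8)])/1e3@RS.T+t)
    print(n,poly.round(1).tolist())
    x0,y0=np.maximum(poly.min(0)-20,0).astype(int);x1,y1=(poly.max(0)+20).astype(int)
    sub=im[y0:y1,x0:x1]; 
    if sub.size==0: continue
    h=cv2.cvtColor(sub,cv2.COLOR_BGR2HSV)
    m=((h[...,1]<40)&(h[...,2]>110)).astype(np.uint8)
    k,l,st,ce=cv2.connectedComponentsWithStats(m)
    for i in range(1,k):
        if st[i,4]>40:
            cn=cv2.findContours((l==i).astype(np.uint8),0,1)[0][0]; print('  blob',st[i,4],(cv2.boxPoints(cv2.minAreaRect(cn))+[x0,y0]).round(1).tolist())
E
python3 chk.py
```

```text
scene [[289.1, 201.6], [326.4, 249.9], [317.5, 256.4], [279.8, 207.2]]
  blob 666 [[278.4, 208.8], [287.3, 202.0], [324.8, 251.1], [316.0, 257.9]]
wrist [[297.0, 296.4], [496.4, 296.3], [486.7, 330.6], [296.0, 330.7]]
  blob 998 [[432.0, 300.0], [493.0, 300.0], [493.0, 318.0], [432.0, 318.0]]
top [[327.4, 221.5], [362.8, 220.4], [364.5, 229.4], [329.0, 231.0]]
```

The scene view (blob offset about −1.6, +1.2 px) and the wrist view (blade edge at row 300 against 296 predicted) both put the blade about 2 mm towards bed −y. I'll correct by +2 mm and approach the mouth.

```bash
python3 drive.py '{"steps": [[0.0015,0,-0.001,0,0.003,0.005],[0.0015,0.02,-0.001,0,0.003,0.005],[0.0015,0.04,-0.001,0,0.003,0.005],[0.0015,0.04,-0.001,0,0.003,0.005],[0.0015,0.04,-0.001,0,0.003,0.005]]}'|grep -E 'force'; python3 tgt.py; python3 chk.py
```

```text
contact_force: [0.6, -0.0, -1.6]
grasp_force: 30.0
bed mm (array([-120.4918206 ,    1.89289733,    1.44373383]), array([-0.0005,  0.0028,  0.0038]), array([ 1. ,  0.6, -1.3]), array([-0.12, -0.35, -0.1 ]))
scene [[302.7, 217.4], [340.4, 266.9], [331.5, 273.7], [293.4, 223.2]]
  blob 685 [[292.4, 224.9], [301.4, 218.2], [338.7, 268.0], [329.8, 274.7]]
wrist [[297.2, 297.6], [497.4, 297.9], [487.5, 332.2], [296.1, 332.0]]
  blob 1022 [[431.0, 300.0], [493.0, 300.0], [493.0, 318.0], [431.0, 318.0]]
top [[340.6, 220.5], [375.0, 219.8], [376.6, 228.7], [342.1, 229.9]]
  blob 64 [[357.3, 237.8], [365.2, 231.9], [373.2, 242.6], [365.4, 248.5]]
```

```bash
python3 drive.py '{"steps": [[0,0,0,0,0,0],[0,0,0,0,0,0]]}'|grep -E 'contact'; python3 tgt.py -.12
```

```text
contact_force: [-0.5, -0.0, -1.6]
-.12 [ 0.4083 -0.0475  0.1395] (array([-0.0021,  0.0009,  0.0011]), array([ 0.001 , -0.0021, -0.0023]))
bed mm (array([-120.88859391,    2.06281211,    1.14596203]), array([-0.001 ,  0.0021,  0.0023]), array([ 0.7, -0.5, -1.4]), array([-0.09, -0.39, -0.09]))
```

```bash
python3 drive.py '{"steps": [[0,0,0.001,0,0,0],[0,0.006,0.001,0,0,0],[0,0.01,0.001,0,0,0],[0,0.014,0.001,0,0,0],[0,0.018,0.001,0,0,0],[0,0.018,0.001,0,0,0]]}'|grep -E 'contact'; python3 tgt.py
```

```text
contact_force: [0.5, -2.0, -0.9]
bed mm (array([-101.35743063,    1.95852952,    0.11505224]), array([-0.0012,  0.0022,  0.0037]), array([2.2, 0. , 0.3]), array([-0.16, -0.65, -0.04]))
```

The tip is inside, with very low force. Continuing.

```bash
python3 drive.py '{"steps": [[0,0.008,-0.0004,0,0,0],[0,0.016,-0.0004,0,0,0],[0,0.024,-0.0004,0,0,0],[0,0.03,-0.0004,0,0,0],[0,0.03,-0.0004,0,0,0]]}'|grep -E 'contact'; python3 tgt.py;  python3 drive.py '{"steps": [[0,0.008,0,0,0,0],[0,0.014,0,0,0,0],[0,0.02,0,0,0,0],[0,0.02,0,0,0,0]]}'|grep -E 'contact'; python3 tgt.py
```

```text
contact_force: [0.6, -1.4, -0.8]
bed mm (array([-71.01656841,   1.73262366,   0.31870909]), array([-0.0004,  0.0021,  0.0043]), array([1.7, 0.3, 0.1]), array([-0.13, -0.58, -0.03]))
contact_force: [0.2, -0.6, -2.4]
bed mm (array([-51.303279  ,   1.71591347,   0.36215654]), array([-0.0005,  0.0021,  0.0038]), array([ 1.8,  0. , -1.7]), array([-0.14, -0.54, -0.02]))
```

```bash
python3 drive.py '{"steps": [[0,0.006,0,0,0,0],[0,0.012,0,0,0,0],[0,0.015,0,0,0,0],[0,0.015,0,0,0,0]]}'|grep -E 'contact'; python3 tgt.py;  python3 drive.py '{"steps": [[0,0.004,0,0,0,0],[0,0.008,0,0,0,0],[0,0.009,0,0,0,0],[0,0.009,0,0,0,0]]}'|grep -E 'contact'; python3 tgt.py
```

```text
contact_force: [1.1, -1.3, -1.2]
bed mm (array([-36.68757619,   1.69019551,   0.38055269]), array([-0.0005,  0.002 ,  0.0036]), array([ 2. ,  0.8, -0.3]), array([-0.14, -0.55, -0.02]))
contact_force: [0.3, -0.3, -1.5]
bed mm (array([-28.04647098,   1.69703929,   0.45063389]), array([-0.0006,  0.002 ,  0.0033]), array([ 1.1,  0.2, -1.1]), array([-0.2 , -0.5 , -0.08]))
```

```bash
python3 drive.py '{"steps": [[0,0,0,0,0,0],[0,0,0,0,0,0],[0,0,0,0,0,0]]}' 0.033; python3 drive.py '{"steps": [[0,0,-0.015,0,0,0],[0,0,-0.04,0,0,0],[0,-0.02,-0.045,0,0,0],[-0.026,-0.045,-0.045,0,0,0],[-0.026,-0.045,-0.045,0,0,0],[-0.026,-0.045,-0.045,0,0,0]]}'; python3 chk.py | head -2; python3 drive.py '{"steps": [[0,0,0,0,0,0],[0,0,0,0,0,0],[0,0,0.02,0,0,0],[0,0,0.035,0,0,0],[0,0,0.045,0,0,0],[0,0,0.045,0,0,0]]}' 0.0; python3 tgt.py
```

```text
clock: 16.17
ee_pos: [0.4285, -0.1244, 0.0942]
tcp_rot: [-2.618, -0.0, 0.23]
contact_force: [-0.9, 0.7, 0.6]
finger_gap: 0.0328
grasp_force: 0.0
clock: 16.67
ee_pos: [0.3991, -0.114, 0.1562]
tcp_rot: [-2.62, -0.001, 0.23]
contact_force: [0.6, -0.0, -0.7]
finger_gap: 0.0331
grasp_force: 0.0
scene [[317.6, 234.4], [359.1, 288.7], [349.8, 296.4], [307.9, 241.0]]
  blob 167 [[323.0, 265.7], [331.7, 259.2], [340.7, 271.2], [332.0, 277.7]]
clock: 17.32
ee_pos: [0.3936, -0.0914, 0.1153]
tcp_rot: [-2.616, 0.002, 0.231]
contact_force: [0.2, -0.2, 0.1]
finger_gap: 0.0004
grasp_force: 0.0
bed mm (array([-73.83774507, -24.53777455,  -1.26398588]), array([0.0023, 0.0001, 0.0035]), array([0.1, 0.2, 0.2]), array([-0.13, -0.19, -0.07]))
```

```bash
python3 drive.py '{"steps": [[0,0.006,0,0,0,0],[0,0.012,0,0,0,0],[0,0.012,0,0,0,0]]}'|grep -E 'contact'; python3 tgt.py;  python3 drive.py '{"steps": [[0,0.004,0,0,0,0],[0,0.008,0,0,0,0],[0,0.012,0,0,0,0],[0,0.014,0,0,0,0],[0,0.014,0,0,0,0]]}'|grep -E 'contact'; python3 tgt.py
```

```text
contact_force: [0.0, -0.3, -0.1]
bed mm (array([-60.08531953, -23.98351248,   1.05527052]), array([-0.0014,  0.0028,  0.0037]), array([ 0.3, -0. ,  0. ]), array([-0.12, -0.18, -0.06]))
contact_force: [-0.9, -0.0, -0.4]
bed mm (array([-47.00666659, -24.25619059,   0.39867496]), array([-0.0004,  0.0022,  0.0036]), array([ 0. , -0.9, -0.4]), array([-0.15, -0.22, -0.1 ]))
```

```bash
for i in 1 2 3; do python3 drive.py '{"steps": [[0,0.002,0,0,0,0],[0,0.004,0,0,0,0],[0,0.004,0,0,0,0]]}'>/dev/null; python3 tgt.py; done
```

```text
bed mm (array([-43.5067361 , -24.20426157,   0.35822792]), array([0.0002, 0.002 , 0.003 ]), array([-1. ,  0.4,  0. ]), array([-0.1 ,  0.01, -0.04]))
bed mm (array([-39.6766733 , -24.2062045 ,   0.38673323]), array([0.0004, 0.002 , 0.0029]), array([-3.3,  1.1,  0.5]), array([-0.05,  0.24, -0.07]))
bed mm (array([-35.47393233, -24.2305359 ,   0.37106454]), array([-0.   ,  0.002,  0.003]), array([-3.7,  0.7, -0.3]), array([-0.12,  0.24, -0.08]))
```

```bash
for i in 1 2 3; do python3 drive.py '{"steps": [[0,0.002,0,0,0,0],[0,0.004,0,0,0,0],[0,0.004,0,0,0,0]]}'>/dev/null; python3 tgt.py; done
```

```text
bed mm (array([-31.29232309, -24.27649593,   0.35881686]), array([-0.0004,  0.002 ,  0.0031]), array([-3. ,  0.8, -1. ]), array([-0.11,  0.25, -0.03]))
bed mm (array([-27.16400751, -24.29581837,   0.37657025]), array([-0.0007,  0.002 ,  0.0031]), array([-2.3,  0.2,  0.4]), array([-0.12,  0.16, -0.03]))
bed mm (array([-25.48238742, -24.28642566,   0.34629562]), array([0.0051, 0.0016, 0.0026]), array([-18.1,   0.2,   6. ]), array([-0.13,  2.6 , -0.02]))
```

Force rose to 18 N, so it is either seated or blocked. I'll back off and measure the stock's position against the parked one.

```bash
python3 drive.py '{"steps": [[0,-0.01,0,0,0,0],[0,-0.02,-0.02,0,0,0],[0,-0.04,-0.06,0,0,0],[0,-0.08,-0.09,0,0,0],[0,-0.12,-0.09,0,0,0],[0,-0.14,-0.09,0,0,0],[0,-0.14,-0.09,0,0,0],[0,-0.14,-0.09,0,0,0]]}'
cat > seat.py <<'E'
from tgt import *
import edge as E
p=np.array([*b[:2],.0975,-1.337])
for n in('scene','wrist','top'):
    c=cam(n); im=ctrl.grab_frame(n); cv2.imwrite(f'pics/seat_{n}.png',im); hv=cv2.cvtColor(im,cv2.COLOR_BGR2HSV)
    # sample profile along bed x at stock-top height, median over several y, for the loose and the parked stock
    xs=np.arange(-60,6,2.)
    for nm,ys in(('loose',range(25,66,5)),('parked',range(-70,-39,5))):
        v=[]
        for y in ys:
            q=proj(c,E.bed2w(p,[(x,y,6.5) for x in xs])).astype(np.float32)
            v.append(cv2.remap(hv[...,2],q[:,0],q[:,1],1).ravel())
        print(n,nm,q[-1].round(),np.median(v,0).astype(int).tolist())
E
python3 seat.py | grep -E '^(scene|wrist|top) '
```

```text
clock: 20.15
ee_pos: [0.3868, -0.0605, 0.2398]
tcp_rot: [-2.622, -0.002, 0.231]
contact_force: [0.2, -0.5, 0.4]
finger_gap: 0.0
grasp_force: 0.0
scene loose [363. 257.] [110, 108, 109, 109, 109, 107, 109, 111, 138, 132, 173, 217, 226, 223, 222, 227, 235, 236, 157, 120, 130, 132, 132, 128, 127, 127, 126, 122, 117, 110, 195, 234, 229]
scene parked [325. 287.] [91, 91, 91, 92, 93, 94, 93, 97, 123, 125, 120, 125, 141, 139, 137, 139, 144, 143, 124, 126, 133, 132, 131, 128, 126, 126, 126, 125, 119, 104, 174, 234, 226]
wrist loose [510. 143.] [95, 96, 100, 148, 153, 150, 142, 144, 157, 151, 150, 159, 163, 173, 104, 55, 58, 72, 92, 136, 145, 149, 147, 144, 143, 145, 138, 137, 131, 117, 192, 184, 202]
wrist parked [480. 266.] [227, 228, 221, 227, 254, 253, 253, 244, 255, 255, 254, 255, 255, 255, 204, 61, 78, 90, 90, 145, 149, 150, 146, 144, 144, 140, 138, 139, 134, 126, 150, 185, 193]
top loose [375. 200.] [40, 65, 100, 109, 115, 115, 115, 122, 126, 130, 133, 136, 138, 140, 142, 144, 144, 146, 148, 150, 152, 154, 155, 157, 159, 161, 164, 167, 169, 170, 172, 173, 173]
top parked [383. 239.] [195, 195, 195, 195, 195, 195, 195, 195, 195, 195, 195, 195, 195, 195, 195, 195, 195, 195, 195, 195, 195, 194, 195, 194, 194, 194, 194, 194, 194, 194, 194, 194, 194]
```

The loose stock's profile matches the parked one (brown from x −24 to 0). I'll do a finer check at both ends of the stock for flushness and skew.

```bash
python3 - <<'E' | grep '^E'
from edge import *
p=np.array([.4083,-.1794,.0975,-1.337])
xs=np.arange(-34,8,.5)
for n in('scene','wrist'):
    im=cv2.imread(f'pics/seat_{n}.png');g=cv2.GaussianBlur(cv2.cvtColor(im,cv2.COLOR_BGR2HSV)[...,2],(3,3),0)
    c=cam(n)
    for y in(-5,5,15,30,45,55,65,-105,-95,-80,-60,-45,-35):
        q=proj(c,bed2w(p,[(x,y,6.5) for x in xs])).astype(np.float32);v=cv2.remap(g,q[:,0],q[:,1],1).ravel().astype(float);d=np.gradient(v)
        f=xs>-8;bk=xs<-16
        print('E',n,y,'front',xs[f][d[f].argmax()],'back',xs[bk][np.abs(d[bk]).argmax()])
E
python3 -c "
from h import *
print(ctrl.observe()['clock'])"
```

```text
E scene -5 front 0.5 back -24.0
E scene 5 front 0.0 back -24.0
E scene 15 front 0.0 back -24.0
E scene 30 front 0.5 back -24.5
E scene 45 front -0.5 back -24.5
E scene 55 front -1.0 back -24.5
E scene 65 front -0.5 back -25.0
E scene -105 front -1.0 back -24.0
E scene -95 front -1.0 back -24.5
E scene -80 front 0.0 back -24.0
E scene -60 front 0.0 back -24.5
E scene -45 front 0.0 back -25.5
E scene -35 front 0.0 back -24.0
E wrist -5 front 6.0 back -31.5
E wrist 5 front -0.5 back -31.5
E wrist 15 front 0.0 back -32.0
E wrist 30 front 4.5 back -32.0
E wrist 45 front 4.0 back -32.0
E wrist 55 front -1.0 back -32.5
E wrist 65 front -1.0 back -32.0
E wrist -105 front -3.0 back -34.0
E wrist -95 front 0.0 back -32.0
E wrist -80 front -0.5 back -31.5
E wrist -60 front 4.5 back -31.5
E wrist -45 front 4.0 back -32.0
E wrist -35 front 0.0 back -32.0
20.3
```

It is flush with possibly a hint of skew (about 0.7 mm at the far end). One gentle push at the stock's middle will square it.

```bash
python3 drive.py '{"steps": [[0.034,0.04,0,0,0,0],[0.034,0.08,0,0,0,0],[0.034,0.11,0,0,0,0],[0.034,0.11,0.03,0,0,0],[0.034,0.11,0.06,0,0,0],[0.034,0.11,0.08,0,0,0],[0.034,0.11,0.09,0,0,0],[0.034,0.11,0.09,0,0,0],[0.034,0.12,0.09,0,0,0],[0.034,0.13,0.09,0,0,0],[0.034,0.135,0.09,0,0,0],[0.034,0.135,0.09,0,0,0]]}' >/dev/null; python3 tgt.py; python3 drive.py '{"steps": [[0,0.001,0,0,0,0],[0,0.002,0,0,0,0],[0,0.002,0,0,0,0]]}'>/dev/null; python3 tgt.py; python3 drive.py '{"steps": [[0,0.001,0,0,0,0],[0,0.001,0,0,0,0]]}'>/dev/null; python3 tgt.py
```

```text
bed mm (array([-26.84268516,   9.81334356,   1.17736257]), array([-0.0009,  0.0032,  0.0042]), array([-0.1, -0.1, -0.5]), array([-0.17, -0.18, -0.11]))
bed mm (array([-26.32131993,   9.75725675,   0.65975506]), array([-0.0007,  0.0022,  0.003 ]), array([-0. ,  0.5,  0.4]), array([-0.14, -0.21, -0.12]))
bed mm (array([-26.07510278,   9.76170312,   0.60957847]), array([0.0009, 0.0019, 0.0026]), array([-5. ,  0.5,  2.3]), array([-0.25,  0.57, -0.02]))
```

```bash
python3 drive.py '{"steps": [[0,0.001,0,0,0,0],[0,0.001,0,0,0,0],[0,0.001,0,0,0,0]]}'>/dev/null; python3 tgt.py; python3 drive.py '{"steps": [[0,-0.01,0,0,0,0],[0,-0.02,-0.02,0,0,0],[0,-0.04,-0.06,0,0,0],[0,-0.08,-0.09,0,0,0],[0,-0.12,-0.09,0,0,0],[0,-0.14,-0.09,0,0,0],[0,-0.14,-0.09,0,0,0],[0,-0.14,-0.09,0,0,0]]}' | head -1; python3 seat.py | grep '^scene '; python3 - <<'E' | grep '^E'
from edge import *
p=np.array([.4083,-.1794,.0975,-1.337]);xs=np.arange(-34,8,.5)
g=cv2.GaussianBlur(cv2.cvtColor(cv2.imread('pics/seat_scene.png'),cv2.COLOR_BGR2HSV)[...,2],(3,3),0)
for y in(-5,5,15,30,45,55,65):
    q=proj(cam('scene'),bed2w(p,[(x,y,6.5) for x in xs])).astype(np.float32);v=cv2.remap(g,q[:,0],q[:,1],1).ravel().astype(float);d=np.gradient(v)
    print('E',y,xs[xs>-8][d[xs>-8].argmax()],xs[xs<-16][np.abs(d[xs<-16]).argmax()])
E
```

```text
bed mm (array([-25.97119364,   9.7851632 ,   0.60986663]), array([0.0027, 0.0017, 0.0023]), array([-10.5,  -1. ,   5.8]), array([-0.23,  1.46, -0.05]))
clock: 22.63
scene loose [363. 257.] [109, 108, 108, 108, 108, 107, 109, 108, 127, 133, 126, 127, 134, 130, 128, 133, 139, 140, 91, 62, 66, 68, 68, 71, 112, 97, 122, 115, 103, 97, 186, 233, 228]
scene parked [325. 287.] [90, 90, 91, 93, 93, 93, 88, 111, 216, 225, 217, 216, 236, 236, 233, 237, 241, 242, 171, 123, 132, 132, 130, 129, 127, 126, 125, 125, 118, 104, 173, 234, 226]
E -5 0.0 -24.0
E 5 0.5 -24.0
E 15 0.0 -24.0
E 30 4.0 -24.5
E 45 -0.5 -24.5
E 55 -1.0 -25.0
E 65 -0.5 -25.5
```

```bash
python3 -c "
from plant import ctrl
print(ctrl.sign_off())"
```

```text
the job is handed in; nothing more can be done
None
```

The loose try square is in the empty slot, with its stock against the rack face to within about 1 mm by camera. A second push of 10 N in the middle of the stock moved it no further. I handed the job in at about 22.8 s with the arm clear.

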